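Close up the tool chest

ROBOT

A 7-joint arm with a two-finger parallel gripper is mounted at the origin on the work surface. World frame = base frame: x ahead of the robot, y to its left, z up, the work surface at z = 0. Lengths are in m, angles in degrees, forces in N, time in s.
With the tool pointing down it reaches from about 0.425 to 0.875 m from the base axis. Payload 4.7 kg.
Tool frame: the origin (TCP) lies at the centre of the arm's flange, where the gripper is bolted on; the fingertips stand 182 mm ahead of it and the grasp point (between the pads) lies 164 mm ahead of it (env.grip_depth is the distance from the TCP to the grasp point, in m); z points along the fingers, y is the line along which they close (so a half turn about z gives the same grasp; the last joint's range is limited). The gripper opens to 87 mm and grips with 3 to 60 N. Pads are 19 mm wide; open, the fingers measure 117 mm over their backs; the gripper's body (75 mm by 190 mm) begins 51 mm behind the grasp point.
Start: joints at [68.417, 18.392, -4.016, 83.108, 1.295, 78.541, -3.26], TCP at [0.248, -0.601, 0.405] pointing down, gripper open.
Joint ranges: [-163.93, 163.93], [-17.29, 119.83], [-79.2, 71.16], [3.27, 140.29], [-89.18, 269.18], [5.43, 117.66], [-154.24, 154.24]. Speed limits (degrees/s): [147.25, 147.25, 180, 180, 180, 180, 180].

INTERFACE

Orientations are given as [roll, pitch, yaw] about the fixed x, y, z axes, in that order (R = Rz(yaw) Ry(pitch) Rx(roll)).
In Python, from cell import env gives the robot as it stands. The module is installed in compiled form; this text tells all that it offers.
- The arm moves only by the tool send_rows, never from a script. Its arguments are lists of equal length, an entry for each row: "xyz": the shift along the tool's x, y, z in m, a list of three; "rotation": the turn, a rotation vector about the tool's x, y, z in rad, a list of three; "jaw": the opening, from 0 (shut) to 1 (fully open). A call has 1 to 20 rows; each row shifts and turns the commanded pose from where the row before left it, along the tool's axes as they then stand; what a row does not reach is not made up. A row lasts 1/10 s, in which the tool goes at most 50 mm and 8.59 degrees, less where a joint would pass 70% of its speed; a pose out of reach is approached as far as the arm can. A call is refused whole if a number of a shift passes 0.05 or a number of a turn 0.15, either way. A call with a gripper value outside its range is refused whole. The fingers move at their own pace and stop on an object; "newtons" is the grip in N (left out, the last holds). Time passes only in rows, so rows that do not move let the fingers close. It gives the time, the measured TCP pose, the force, the opening and the grip force at its end, in the units of the state.
- env.get_obs(): the state, without advancing time (a new reading comes with each control period).
- env.read_camera(name): name is "scene" or "side" or "wrist"; returns a dict with "image" (420x560x3 uint8, blue, green, red), "fx", "fy", "cx", "cy" (pixels), "R" (3x3) and "t" (3): a world point X has camera coordinates R X + t. Camera axes: x right, y down, z forward; pixel columns grow to the right and rows downward; lengths in m; the calibration is good to about 2 mm. A picture is of the moment at which its call begins. There is no depth.
- env.sign_off(): hands the job in; it is judged then, once.
The state is a dict: "time_s": time; "qpos": joint angles; "joint_velocities": joint speeds; "effort": joint torques, N m; "tool_pos": TCP position; "tool_rot": TCP orientation; "force": force on the tool from outside, world axes, zero at the start; "wrist_torque": the same for the moment, N m; "grip_width": finger opening in m; "grasp_force": force on a finger pad.
Only numpy, scipy, OpenCV 4.12 (cv2) and the standard library are available. Lean on these libraries where they do the work, as an engineer would, in place of code of your own. Each camera call takes 0.05 s, during which the arm holds its last target. There are 200 camera calls.

TASK

Close up the tool chest on the store-room bench: first push both of its drawers fully home, then push the lid down until it is fully shut, without slamming it. Only push, with the fingertips: do not lift, drag or shove the chest out of its place, and leave the can, the mug and the tape roll where they stand.

Things in the scene. Friction and masses are not known exactly. Their poses are not given: they have to be found in the camera images.
- chest: Grey steel tool chest standing loose on the bench, 6 to 8.4 kg, body 180 (x) by 360 (y) by 98 mm (z); origin at the centre of its underside. Its front faces its own -x, towards the robot; +y is its left, seen from the robot. Two drawers side by side fill the lower front, an open tool tray lies above them under a hinged lid
- drawer_left (a joint): how far the drawer on the chest's +y side is out, in m: 0 home, 0.10 the most; slides along the chest's -x with 1.5 N of friction plus 8 N per m/s. Front panel 172 mm wide, from 6 to 56 mm above the bench, outer face 102 mm in front (-x) of the chest's origin when home, centred 88 mm to its +y
- drawer_right (a joint): the same for the equal drawer on the chest's -y side, centred 88 mm to -y
- left_bar (a point): centre of the left drawer's pull bar: a round bar 10 mm thick and 80 mm long along the chest's y, its axis 25 mm in front of the drawer's front panel and 34 mm above the bench; moves with the drawer
- right_bar (a point): centre of the right drawer's pull bar, the same
- lid (a joint): lid angle in rad: 0 shut, lying level on the chest, growing as it opens, 1.5 the most. Flat panel 180 by 360 by 10 mm, 0.35 kg. A stiff hinge (0.55 N m of friction) along the chest's rear (+x) top edge holds it at any angle. Open, it stands up at the rear with its outer face looking away from the robot and upwards; about 4 N near its free edge moves it
- lid_hinge (a point): middle of the lid's hinge line, which runs along the chest's y, at the chest's rear top edge, 90 mm behind (+x) its origin and 98 mm above the bench; the underside of the lid turns about this line
- lid_edge (a point): middle of the lid's free edge, on the outer face, 180 mm from the hinge line; moves with the lid, and lies 108 mm above the bench at the chest's front when shut. A black carry handle, 110 mm wide, stands 26 mm up from the middle of the lid's outer face, 90 mm from this edge
- spray_can: bystander: plain metal spray can, 58 mm across, 160 mm tall, origin at the centre of its underside; stands beside the chest
- mug: bystander: white mug, 80 mm across, 90 mm tall, origin at the centre of its underside; stands beside the chest, on the other side
- tape_roll: bystander: black roll of tape lying flat in front of the chest, to the left of its drawers, 90 mm across, 25 mm high, origin at the centre of its underside

How it is judged:
By the outcome, as a careful person would: the job done as asked, in the order asked, and still so for the second after the job is handed in, with the robot touching nothing.
It also fails if it takes over 64 s, if anything falls off the work surface, if the arm or the gripper's body presses on something with over 40 N, if the wrist force passes 120 N, or if a joint passes its speed limit or range.

## Working session

There is one attempt and no reset: what is moved stays moved. The work goes in short steps, Python scripts to look and compute and a tool call to move; the robot and the scene stay as the last step left them, time stands still between calls to the robot, and variables do not carry over. Pictures are saved under pics/ and viewed, at most 10 in all, crops included, and the job is handed in when it is done.

Besides the shell and the picture viewer there is one more tool, called after ">>>" in YAML: its name, and indented under it one key for each argument. send_rows: Moves the arm, as the interface text tells. Its arguments: {"type":"object","properties":{"xyz":{"type":"array"},"rotation":{"type":"array"},"jaw":{"type":"array"},"newtons":{"type":"number"}},"required":["xyz","rotation","jaw"]}

```bash
mkdir -p pics
python3 - <<'E'
from cell import env
import cv2,numpy as np
o=env.get_obs();print({k:np.round(v,3) for k,v in o.items()})
for n in["scene","side"]:
    c=env.read_camera(n);cv2.imwrite(f"pics/{n}0.png",c["image"])
    print(n,c["fx"],c["fy"],c["cx"],c["cy"],np.round(c["R"],4).tolist(),np.round(c["t"],4), -np.array(c["R"]).T@c["t"])
E
```

```text
{'time_s': np.float64(0.0), 'qpos': array([68.416, 18.437, -4.016, 83.177,  1.294, 78.541, -3.26 ]), 'joint_velocities': array([-0.045,  0.057, -0.069, -0.108,  0.003, -0.004, -0.024]), 'effort': array([ 0.0000e+00, -4.9129e+01, -4.0400e-01, -3.1252e+01, -6.4000e-02,
        4.4000e-02,  0.0000e+00]), 'tool_pos': array([ 0.248, -0.601,  0.404]), 'tool_rot': array([-1.79891e+02,  5.00000e-03,  2.23950e+01]), 'force': array([-0.38 ,  0.016, -0.036]), 'wrist_torque': array([-0.014, -0.011,  0.023]), 'grasp_force': np.float64(0.0), 'grip_width': np.float64(0.087)}
scene 382.79028134265315 382.79028134265315 279.2645557275659 200.25573985466167 [[0.8646, 0.5024, -0.0112], [0.4209, -0.7361, -0.5301], [-0.2745, 0.4536, -0.8479]] [-0.5428 -0.1604  1.1605] [ 0.85536035 -0.37177804  0.89292477]
side 504.8365281484379 504.8365281484379 275.71014153392866 215.99072476962593 [[0.9349, -0.3547, 0.0149], [-0.2589, -0.7098, -0.6551], [0.2429, 0.6086, -0.7554]] [-0.5768  0.2381  0.9412] [ 0.37221695 -0.60834233  0.87551147]
```

View pics/scene0.png

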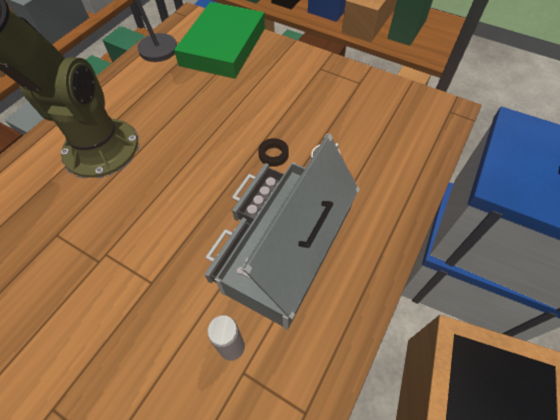

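View pics/side0.png

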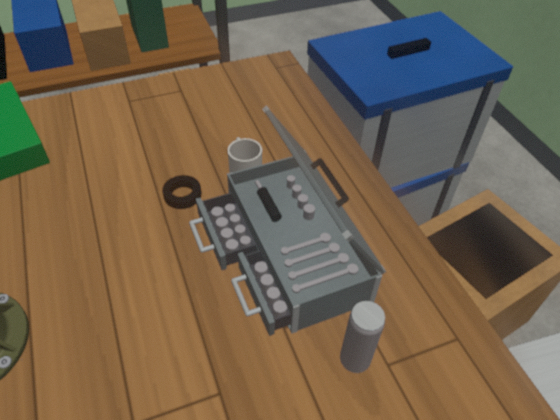

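The side view shows both drawers out (bars near (198,236) and (243,295)), and the lid open with its edge at about (267,110)–(378,270). The can is at (360,340), the mug at (245,158) and the tape at (182,192). I'll enlarge both views to get precise pixels.

Run:
```python
import cv2
a=cv2.imread("pics/side0.png")[95:345,165:395];cv2.imwrite("pics/side0c.png",cv2.resize(a,None,fx=2.4,fy=2.4,interpolation=cv2.INTER_CUBIC))
a=cv2.imread("pics/scene0.png")[130:370,190:370];cv2.imwrite("pics/scene0c.png",cv2.resize(a,None,fx=2.5,fy=2.5,interpolation=cv2.INTER_CUBIC))
```

```text
(no output)
```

View pics/side0c.png

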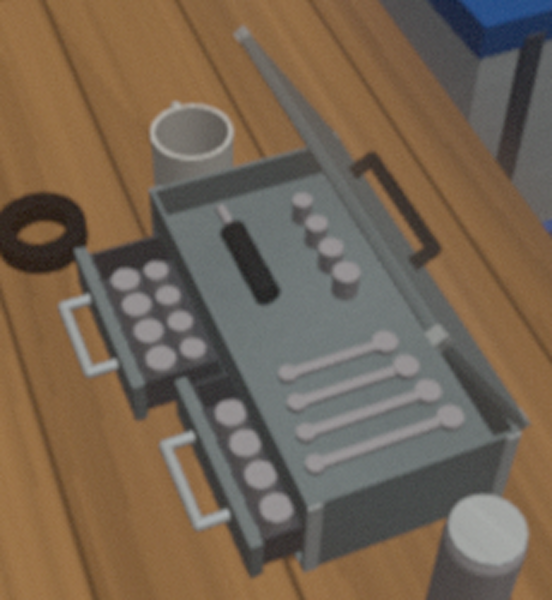

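View pics/scene0c.png

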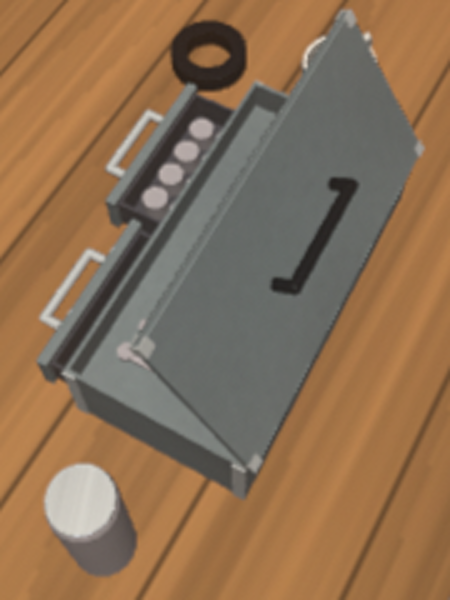

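```bash
cat > h.py <<'E'
import numpy as np
from cell import env
def cam(n):
    c=env.read_camera(n); c["R"]=np.array(c["R"]);c["t"]=np.array(c["t"]); return c
def ray(c,p):
    d=c["R"].T@np.array([(p[0]-c["cx"])/c["fx"],(p[1]-c["cy"])/c["fy"],1]); return -c["R"].T@c["t"],d/np.linalg.norm(d)
def onz(c,p,z):
    o,d=ray(c,p); return o+d*(z-o[2])/d[2]
def tri(c1,p1,c2,p2):
    a,u=ray(c1,p1);b,v=ray(c2,p2)
    s=np.linalg.lstsq(np.c_[u,-v],b-a,rcond=None)[0]
    x,y=a+s[0]*u,b+s[1]*v; return (x+y)/2,np.linalg.norm(x-y)
E
python3 - <<'E'
from h import *
s=cam("side");e=cam("scene");np.set_printoptions(precision=4,suppress=True)
S=lambda x,y:(x/2.4+165,y/2.4+95); E=lambda x,y:(x/2.5+190,y/2.5+130)
for n,c,p,z in [("Lbar1",s,S(65,305),.034),("Lbar2",s,S(92,372),.034),("Rbar1",s,S(166,445),.034),("Rbar2",s,S(200,522),.034),
 ("Lbar1e",e,E(154,114),.034),("Lbar2e",e,E(112,170),.034),("Rbar1e",e,E(93,254),.034),("Rbar2e",e,E(44,318),.034),
 ("FR",s,S(312,508),.098),("FL",s,S(155,190),.098),("RR",s,S(520,432),.098),("FRe",e,E(70,375),.098),("FLe",e,E(258,84),.098),("RRe",e,E(242,466),.098),("RLe",e,E(420,150),.098),
 ("can",s,S(487,530),.16),("cane",e,E(80,500),.16),("mug",s,S(192,132),.09),("tape",s,S(41,230),.025),("tapee",e,E(209,50),.025),
 ("LpanelL",s,S(82,250),.056),("LpanelR",s,S(137,402),.056),("RpanelL",s,S(182,383),.056),("RpanelR",s,S(254,560),.056)]:
    print(n,onz(c,p,z))
print(tri(s,S(241,34),e,E(347,18)),tri(s,S(437,335),e,E(130,350)))
E
```

```text
Lbar1 [0.4655 0.1156 0.034 ]
Lbar2 [0.4682 0.0336 0.034 ]
Rbar1 [ 0.5053 -0.0603  0.034 ]
Rbar2 [ 0.5085 -0.1385  0.034 ]
Lbar1e [0.4706 0.1192 0.034 ]
Lbar2e [0.471  0.0351 0.034 ]
Rbar1e [ 0.5101 -0.0581  0.034 ]
Rbar2e [ 0.5081 -0.1395  0.034 ]
FR [ 0.5791 -0.1917  0.098 ]
FL [0.5703 0.1662 0.098 ]
RR [ 0.7557 -0.1851  0.098 ]
FRe [ 0.5851 -0.1891  0.098 ]
FLe [0.5729 0.1688 0.098 ]
RRe [ 0.7531 -0.1826  0.098 ]
RLe [0.7527 0.1766 0.098 ]
can [ 0.6662 -0.2812  0.16  ]
cane [ 0.6687 -0.2797  0.16  ]
mug [0.6297 0.2384 0.09  ]
tape [0.4688 0.2236 0.025 ]
tapee [0.4732 0.2337 0.025 ]
LpanelL [0.4945 0.1557 0.056 ]
LpanelR [ 0.4923 -0.0259  0.056 ]
RpanelL [ 0.5333 -0.0202  0.056 ]
RpanelR [ 0.5325 -0.1955  0.056 ]
(array([0.6573, 0.1741, 0.2441]), np.float64(0.0017583718485543643)) (array([ 0.6639, -0.1871,  0.2565]), np.float64(0.0046920154289275115))
```

>>> send_rows:
  xyz:
    - [0,0,0]
    - [0,0,0]
    - [0,0,0]
    - [0.0138,-0.0311,0]
    - [0.0138,-0.0311,0]
    - [0.0138,-0.0311,0]
    - [0.0138,-0.0311,0]
    - [0.0138,-0.0311,0]
    - [0.0138,-0.0311,0]
    - [0.0138,-0.0311,0]
    - [0.0138,-0.0311,0]
    - [0.0138,-0.0311,0]
    - [0.0138,-0.0311,0]
    - [0.0138,-0.0311,0]
    - [0.0138,-0.0311,0]
    - [0.0138,-0.0311,0]
    - [0.0138,-0.0311,0]
    - [0.0138,-0.0311,0]
    - [0.0138,-0.0311,0]
  rotation:
    - [0,0,0.1245]
    - [0,0,0.1245]
    - [0,0,0.1245]
    - [0,0,0]
    - [0,0,0]
    - [0,0,0]
    - [0,0,0]
    - [0,0,0]
    - [0,0,0]
    - [0,0,0]
    - [0,0,0]
    - [0,0,0]
    - [0,0,0]
    - [0,0,0]
    - [0,0,0]
    - [0,0,0]
    - [0,0,0]
    - [0,0,0]
    - [0,0,0]
  jaw: [0,0,0,0,0,0,0,0,0,0,0,0,0,0,0,0,0,0,0]

```text
time_s: 2.1
tool_pos: [0.4599, -0.0983, 0.4048]
tool_rot: [180.0, -0.0, 1.0]
force: [0.0, 1.3, -0.2]
grip_width: 0.0006
grasp_force: 0.0
```

>>> send_rows:
  xyz:
    - [0,0,0.033]
    - [0,0,0.033]
    - [0,0,0.033]
    - [0,0,0.033]
    - [0,0,0.033]
    - [0,0,0.033]
    - [0,0,0]
    - [0,0,0]
  rotation:
    - [0,0,0]
    - [0,0,0]
    - [0,0,0]
    - [0,0,0]
    - [0,0,0]
    - [0,0,0]
    - [0,0,0]
    - [0,0,0]
  jaw: [0,0,0,0,0,0,0,0]

```text
time_s: 2.9
tool_pos: [0.4598, -0.0996, 0.207]
tool_rot: [-180.0, 0.0, 1.0]
force: [0.2, -0.3, -0.7]
grip_width: 0.0005
grasp_force: 0.0
```

Run:
```python
from h import *
import cv2
c=cam("side");cv2.imwrite("pics/side1.png",c["image"]);print(env.get_obs()["force"],env.get_obs()["tool_pos"])
```

```text
[-0.4563221  -0.55724651  0.13905638] [ 0.46047135 -0.09972913  0.20804978]
```

View pics/side1.png

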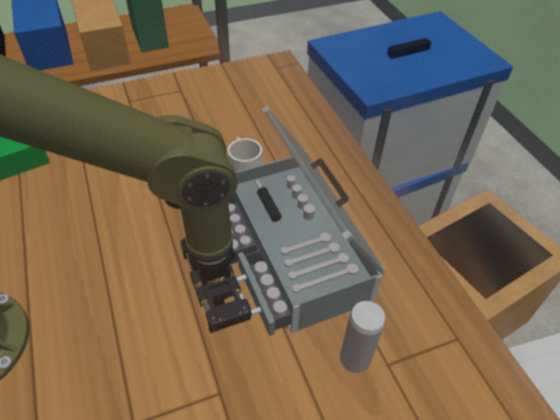

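The gripper stands before the right bar, with its long side along y. Now I'll push.

>>> send_rows:
  xyz:
    - [0.005,0,0]
    - [0.005,0,0]
    - [0.005,0,0]
    - [0.005,0,0]
    - [0.005,0,0]
    - [0.005,0,0]
    - [0.005,0,0]
    - [0.004,0,0]
    - [0.004,0,0]
    - [0.004,0,0]
    - [0.003,0,0]
    - [0.002,0,0]
  rotation:
    - [0,0,0]
    - [0,0,0]
    - [0,0,0]
    - [0,0,0]
    - [0,0,0]
    - [0,0,0]
    - [0,0,0]
    - [0,0,0]
    - [0,0,0]
    - [0,0,0]
    - [0,0,0]
    - [0,0,0]
  jaw: [0,0,0,0,0,0,0,0,0,0,0,0]

```text
time_s: 4.15
tool_pos: [0.5119, -0.0986, 0.2066]
tool_rot: [-180.0, 0.0, 1.0]
force: [-2.0, 1.2, -0.1]
grip_width: 0.0005
grasp_force: 0.8
```

>>> send_rows:
  xyz:
    - [0.001,0,0]
    - [0.001,0,0]
    - [0.001,0,0]
  rotation:
    - [0,0,0]
    - [0,0,0]
    - [0,0,0]
  jaw: [0,0,0]

```text
time_s: 4.45
tool_pos: [0.5147, -0.0986, 0.2067]
tool_rot: [-180.0, 0.0, 1.0]
force: [-2.1, 1.4, -0.4]
grip_width: 0.0005
grasp_force: 0.8
```

>>> send_rows:
  xyz:
    - [0.001,0,0]
    - [0.001,0,0]
    - [0.001,0,0]
    - [0.001,0,0]
  rotation:
    - [0,0,0]
    - [0,0,0]
    - [0,0,0]
    - [0,0,0]
  jaw: [0,0,0,0]

```text
time_s: 4.85
tool_pos: [0.5188, -0.0986, 0.2067]
tool_rot: [180.0, 0.0, 1.0]
force: [-0.8, 0.4, -0.1]
grip_width: 0.0004
grasp_force: 0.8
```

>>> send_rows:
  xyz:
    - [0.001,0,0]
    - [0.001,0,0]
  rotation:
    - [0,0,0]
    - [0,0,0]
  jaw: [0,0]

```text
time_s: 5.05
tool_pos: [0.5207, -0.0986, 0.2067]
tool_rot: [180.0, 0.0, 1.0]
force: [-4.0, 1.5, 0.3]
grip_width: 0.0005
grasp_force: 1.9
```

>>> send_rows:
  xyz:
    - [0.001,0,0]
    - [0.001,0,0]
  rotation:
    - [0,0,0]
    - [0,0,0]
  jaw: [0,0]

```text
time_s: 5.25
tool_pos: [0.5216, -0.0986, 0.2065]
tool_rot: [180.0, 0.3, 1.0]
force: [-8.9, 2.6, 6.6]
grip_width: 0.0005
grasp_force: 4.3
```

>>> send_rows:
  xyz:
    - [-0.005,0,0]
    - [-0.017,0,0]
    - [-0.022,0,0]
    - [-0.022,0,0]
    - [-0.02,0,0]
    - [0,-0.025,0]
    - [0,-0.025,0]
    - [0,-0.025,0]
    - [0,-0.025,0]
    - [0,-0.025,0]
    - [0,-0.025,0]
    - [0,-0.025,0]
    - [0,0,0]
  rotation:
    - [0,0,0]
    - [0,0,0]
    - [0,0,0]
    - [0,0,0]
    - [0,0,0]
    - [0,0,0]
    - [0,0,0]
    - [0,0,0]
    - [0,0,0]
    - [0,0,0]
    - [0,0,0]
    - [0,0,0]
    - [0,0,0]
  jaw: [0,0,0,0,0,0,0,0,0,0,0,0,0]

```text
time_s: 6.55
tool_pos: [0.4343, 0.078, 0.2076]
tool_rot: [-179.9, -0.2, 1.3]
force: [0.7, 0.6, 0.1]
grip_width: 0.0002
grasp_force: 0.0
```

>>> send_rows:
  xyz:
    - [0.005,0,0]
    - [0.005,0,0]
    - [0.005,0,0]
    - [0.005,0,0]
    - [0.005,0,0]
    - [0.005,0,0]
    - [0.005,0,0]
    - [0.005,0,0]
    - [0.005,0,0]
    - [0.005,0,0]
    - [0.005,0,0]
    - [0.005,0,0]
    - [0.005,0,0]
    - [0.003,0,0]
    - [0.002,0,0]
  rotation:
    - [0,0,0]
    - [0,0,0]
    - [0,0,0]
    - [0,0,0]
    - [0,0,0]
    - [0,0,0]
    - [0,0,0]
    - [0,0,0]
    - [0,0,0]
    - [0,0,0]
    - [0,0,0]
    - [0,0,0]
    - [0,0,0]
    - [0,0,0]
    - [0,0,0]
  jaw: [0,0,0,0,0,0,0,0,0,0,0,0,0,0,0]

```text
time_s: 8.05
tool_pos: [0.5041, 0.0763, 0.2067]
tool_rot: [-180.0, -0.0, 1.0]
force: [-1.8, -0.6, 0.2]
grip_width: 0.0005
grasp_force: 0.8
```

>>> send_rows:
  xyz:
    - [0.001,0,0]
    - [0.001,0,0]
    - [0.001,0,0]
  rotation:
    - [0,0,0]
    - [0,0,0]
    - [0,0,0]
  jaw: [0,0,0]

```text
time_s: 8.35
tool_pos: [0.5067, 0.0763, 0.2068]
tool_rot: [-180.0, -0.0, 1.0]
force: [-1.4, -0.3, -0.1]
grip_width: 0.0003
grasp_force: 0.8
```

>>> send_rows:
  xyz:
    - [0.001,0,0]
    - [0.001,0,0]
    - [0.001,0,0]
    - [0.001,0,0]
    - [0.001,0,0]
    - [0.001,0,0]
    - [0.001,0,0]
  rotation:
    - [0,0,0]
    - [0,0,0]
    - [0,0,0]
    - [0,0,0]
    - [0,0,0]
    - [0,0,0]
    - [0,0,0]
  jaw: [0,0,0,0,0,0,0]

```text
time_s: 9.05
tool_pos: [0.5138, 0.0764, 0.2068]
tool_rot: [-180.0, -0.0, 1.0]
force: [-1.1, 1.5, -1.6]
grip_width: 0.0001
grasp_force: 0.8
```

>>> send_rows:
  xyz:
    - [0.001,0,0]
    - [0.001,0,0]
  rotation:
    - [0,0,0]
    - [0,0,0]
  jaw: [0,0]

```text
time_s: 9.25
tool_pos: [0.5156, 0.0765, 0.2067]
tool_rot: [-180.0, 0.0, 1.0]
force: [-4.0, 1.1, 0.6]
grip_width: 0.0007
grasp_force: 1.8
```

>>> send_rows:
  xyz:
    - [0.001,0,0]
    - [0.001,0,0]
  rotation:
    - [0,0,0]
    - [0,0,0]
  jaw: [0,0]

```text
time_s: 9.45
tool_pos: [0.5165, 0.0767, 0.2065]
tool_rot: [180.0, 0.3, 1.0]
force: [-8.9, 0.8, 6.7]
grip_width: 0.0003
grasp_force: 4.5
```

>>> send_rows:
  xyz:
    - [-0.004,0,0]
    - [-0.015,0,0]
    - [-0.025,0,0]
    - [0,0,-0.03]
    - [0,0,-0.04]
    - [0,0,-0.04]
    - [0,0,-0.045]
    - [0,0,-0.045]
    - [0,0,-0.045]
    - [0,0,-0.045]
    - [0,0,0]
    - [0,0,0]
  rotation:
    - [0,0,0]
    - [0,0,0]
    - [0,0,0]
    - [0,0,0]
    - [0,0,0]
    - [0,0,0]
    - [0,0,0]
    - [0,0,0]
    - [0,0,0]
    - [0,0,0]
    - [0,0,0]
    - [0,0,0]
  jaw: [0,0,0,0,0,0,0,0,0,0,0,0]

```text
time_s: 10.65
tool_pos: [0.4741, 0.0755, 0.4981]
tool_rot: [179.9, -0.3, 1.0]
force: [-0.6, -0.5, -1.2]
grip_width: 0.0005
grasp_force: 0.0
```

Run:
```python
from h import *
import cv2
print(env.get_obs()["tool_pos"])
a=cam("side")["image"];b=cam("scene")["image"];cv2.imwrite("pics/s2.png",a);cv2.imwrite("pics/e2.png",b)
a=cv2.resize(a[95:345,165:395],None,fx=2,fy=2,interpolation=2);b=cv2.resize(b[120:370,190:360],None,fx=2,fy=2,interpolation=2)
cv2.imwrite("pics/two2.png",np.hstack([a,b]))
```

```text
[0.47409286 0.07554751 0.4980868 ]
```

View pics/two2.png

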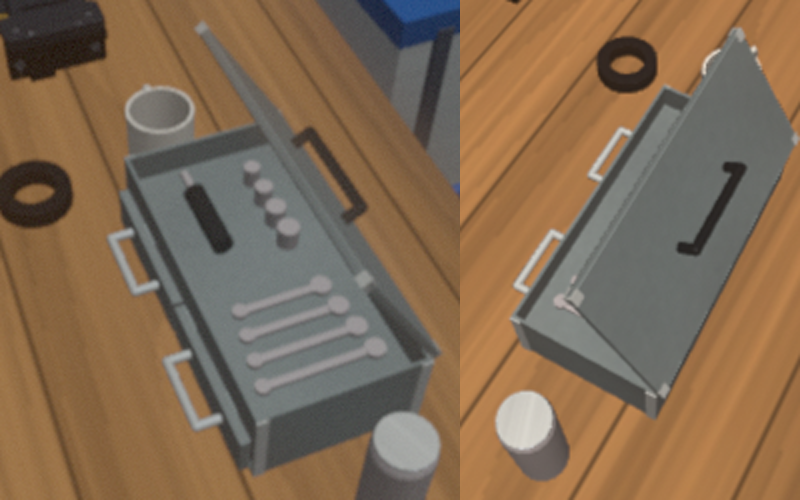

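Both drawers sit flush, and the chest, can, mug and tape haven't moved. Next I'll bring the tool behind the lid.

>>> send_rows:
  xyz:
    - [0.0283,0.0108,0]
    - [0.0283,0.0108,0]
    - [0.0283,0.0108,0]
    - [0.0283,0.0108,0]
    - [0.0283,0.0108,0]
    - [0.0283,0.0108,0]
    - [0.0283,0.0108,0]
    - [0.0295,0.0108,0]
    - [0,0,0.022]
    - [0,0,0.022]
    - [0,0,0.02]
    - [0,0,0]
  rotation:
    - [0,0,0]
    - [0,0,0]
    - [0,0,0]
    - [0,0,0]
    - [0,0,0]
    - [0,0,0]
    - [0,0,0]
    - [0,0,0]
    - [0,0,0]
    - [0,0,0]
    - [0,0,0]
    - [0,0,0]
  jaw: [0,0,0,0,0,0,0,0,0,0,0,0]

```text
time_s: 11.95
tool_pos: [0.7021, -0.0072, 0.4268]
tool_rot: [180.0, 0.5, 1.0]
force: [-0.8, -1.0, -0.7]
grip_width: 0.0003
grasp_force: 0.0
```

Run:
```python
from h import *
import cv2
print(env.get_obs()["tool_pos"])
a=cam("side")["image"];b=cam("scene")["image"]
cv2.imwrite("pics/two3.png",cv2.resize(np.hstack([a[30:345,165:425],b[60:375,150:410]]),None,fx=1.5,fy=1.5))
# plan: TCP relative steps
th=np.deg2rad(np.arange(57,-1,-3));r=.16
x=.75-r*np.cos(th)+.01*np.sin(th)+.0095;z=.28+r*np.sin(th)+.01*np.cos(th)
for a in zip(np.rad2deg(th),x,z,np.r_[0,np.diff(x)],np.r_[0,-np.diff(z)]):print(np.round(a,4))
```

```text
[ 0.70210475 -0.00721653  0.42682183]
[57.      0.6807  0.4196  0.      0.    ]
[ 5.400e+01  6.735e-01  4.153e-01 -7.200e-03  4.300e-03]
[ 5.100e+01  6.666e-01  4.106e-01 -7.000e-03  4.700e-03]
[ 4.800e+01  6.599e-01  4.056e-01 -6.700e-03  5.000e-03]
[ 4.500e+01  6.534e-01  4.002e-01 -6.400e-03  5.400e-03]
[ 4.200e+01  6.473e-01  3.945e-01 -6.100e-03  5.700e-03]
[ 3.900e+01  6.414e-01  3.885e-01 -5.800e-03  6.000e-03]
[ 3.600e+01  6.359e-01  3.821e-01 -5.500e-03  6.300e-03]
[ 3.300e+01  6.308e-01  3.755e-01 -5.200e-03  6.600e-03]
[ 3.000e+01  6.259e-01  3.687e-01 -4.800e-03  6.900e-03]
[ 2.700e+01  6.215e-01  3.615e-01 -4.500e-03  7.100e-03]
[ 2.400e+01  6.174e-01  3.542e-01 -4.100e-03  7.300e-03]
[ 2.100e+01  6.137e-01  3.467e-01 -3.700e-03  7.500e-03]
[ 1.800e+01  6.104e-01  3.390e-01 -3.300e-03  7.700e-03]
[ 1.500e+01  6.075e-01  3.311e-01 -2.900e-03  7.900e-03]
[ 1.200e+01  6.051e-01  3.230e-01 -2.500e-03  8.000e-03]
[ 9.000e+00  6.030e-01  3.149e-01 -2.000e-03  8.100e-03]
[ 6.000e+00  6.014e-01  3.067e-01 -1.600e-03  8.200e-03]
[ 3.000e+00  6.002e-01  2.984e-01 -1.200e-03  8.300e-03]
[ 0.      0.5995  0.29   -0.0007  0.0084]
```

View pics/two3.png

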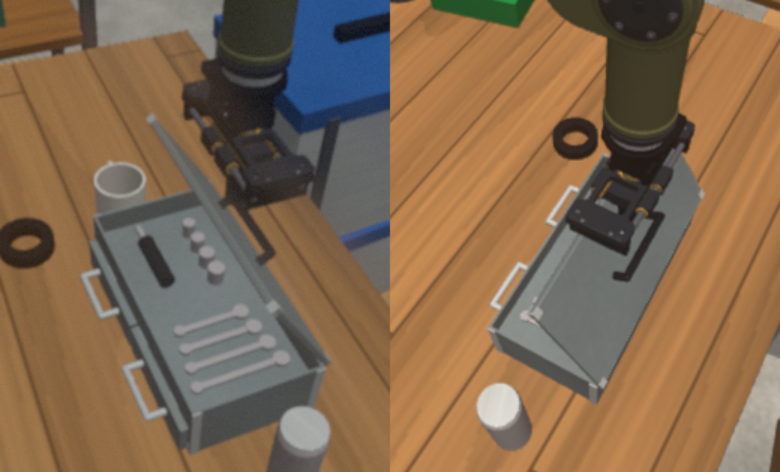

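The tool stands behind the lid, clear of it and of the handle. I'll approach along the lid's normal.

>>> send_rows:
  xyz:
    - [-0.004,0,0.001]
    - [-0.004,0,0.001]
    - [-0.004,0,0.001]
    - [-0.004,0,0.001]
    - [-0.004,0,0.002]
    - [-0.004,0,0.002]
  rotation:
    - [0,0,0]
    - [0,0,0]
    - [0,0,0]
    - [0,0,0]
    - [0,0,0]
    - [0,0,0]
  jaw: [0,0,0,0,0,0]

```text
time_s: 12.65
tool_pos: [0.6787, -0.0073, 0.4252]
tool_rot: [180.0, -0.1, 1.0]
force: [1.7, 0.4, 1.6]
grip_width: 0.0005
grasp_force: 1.2
```

>>> send_rows:
  xyz:
    - [-0.0035,0,0.0021]
    - [-0.0035,0,0.0022]
    - [-0.0035,0,0.0023]
    - [-0.0035,0,0.0024]
  rotation:
    - [0,0,0]
    - [0,0,0]
    - [0,0,0]
    - [0,0,0]
  jaw: [0,0,0,0]

```text
time_s: 13.05
tool_pos: [0.6645, -0.0076, 0.4157]
tool_rot: [180.0, -0.0, 1.0]
force: [-0.2, -0.6, 2.0]
grip_width: 0.0002
grasp_force: 1.2
```

>>> send_rows:
  xyz:
    - [-0.0047,0,0.0034]
    - [-0.0046,0,0.0036]
    - [-0.0044,0,0.0037]
    - [-0.0043,0,0.0039]
    - [-0.0042,0,0.004]
    - [-0.004,0,0.0042]
    - [-0.0039,0,0.0043]
    - [-0.0037,0,0.0044]
  rotation:
    - [0,0,0]
    - [0,0,0]
    - [0,0,0]
    - [0,0,0]
    - [0,0,0]
    - [0,0,0]
    - [0,0,0]
    - [0,0,0]
  jaw: [0,0,0,0,0,0,0,0]

```text
time_s: 13.85
tool_pos: [0.6307, -0.0083, 0.3838]
tool_rot: [180.0, -0.0, 1.0]
force: [2.0, -0.9, 0.5]
grip_width: -0.0
grasp_force: 1.0
```

>>> send_rows:
  xyz:
    - [-0.0036,0,0.0046]
    - [-0.0034,0,0.0047]
    - [-0.0032,0,0.0048]
    - [-0.0031,0,0.0049]
    - [-0.0029,0,0.005]
    - [-0.0027,0,0.0051]
    - [-0.0025,0,0.0052]
    - [-0.0024,0,0.0053]
    - [-0.0022,0,0.0054]
    - [-0.002,0,0.0054]
  rotation:
    - [0,0,0]
    - [0,0,0]
    - [0,0,0]
    - [0,0,0]
    - [0,0,0]
    - [0,0,0]
    - [0,0,0]
    - [0,0,0]
    - [0,0,0]
    - [0,0,0]
  jaw: [0,0,0,0,0,0,0,0,0,0]

```text
time_s: 14.85
tool_pos: [0.6028, -0.0085, 0.3334]
tool_rot: [-180.0, 0.0, 1.0]
force: [1.9, -0.4, 0.9]
grip_width: 0.0004
grasp_force: 0.8
```

>>> send_rows:
  xyz:
    - [-0.0009,0,0.0028]
    - [-0.0008,0,0.0028]
    - [-0.0008,0,0.0028]
    - [-0.0007,0,0.0028]
    - [-0.0007,0,0.0028]
    - [-0.0006,0,0.0028]
    - [-0.0006,0,0.0028]
    - [-0.0005,0,0.0028]
    - [-0.0005,0,0.0028]
    - [-0.0004,0,0.0028]
    - [-0.0004,0,0.0028]
    - [-0.0003,0,0.0028]
  rotation:
    - [0,0,0]
    - [0,0,0]
    - [0,0,0]
    - [0,0,0]
    - [0,0,0]
    - [0,0,0]
    - [0,0,0]
    - [0,0,0]
    - [0,0,0]
    - [0,0,0]
    - [0,0,0]
    - [0,0,0]
  jaw: [0,0,0,0,0,0,0,0,0,0,0,0]

```text
time_s: 16.05
tool_pos: [0.5957, -0.0086, 0.2999]
tool_rot: [180.0, 0.0, 1.0]
force: [-1.0, 0.7, 2.4]
grip_width: 0.0003
grasp_force: 0.8
```

>>> send_rows:
  xyz:
    - [0,0,0.001]
    - [0,0,0.001]
    - [0,0,0.001]
    - [0,0,0.001]
    - [0,0,0.001]
    - [0,0,0.001]
  rotation:
    - [0,0,0]
    - [0,0,0]
    - [0,0,0]
    - [0,0,0]
    - [0,0,0]
    - [0,0,0]
  jaw: [0,0,0,0,0,0]

```text
time_s: 16.65
tool_pos: [0.5958, -0.0087, 0.2942]
tool_rot: [180.0, -0.0, 1.0]
force: [-1.7, -0.7, 2.0]
grip_width: 0.0007
grasp_force: 0.8
```

>>> send_rows:
  xyz:
    - [0,0,0.001]
    - [0,0,0.001]
  rotation:
    - [0,0,0]
    - [0,0,0]
  jaw: [0,0]

```text
time_s: 16.85
tool_pos: [0.5958, -0.0087, 0.2921]
tool_rot: [180.0, 0.0, 1.0]
force: [-1.4, 0.3, 2.6]
grip_width: 0.0005
grasp_force: 0.8
```

>>> send_rows:
  xyz:
    - [0,0,0.001]
    - [0,0,0.001]
  rotation:
    - [0,0,0]
    - [0,0,0]
  jaw: [0,0]

```text
time_s: 17.05
tool_pos: [0.5958, -0.0087, 0.2906]
tool_rot: [180.0, 0.0, 1.0]
force: [-3.1, -0.7, 8.6]
grip_width: 0.0004
grasp_force: 4.2
```

>>> send_rows:
  xyz:
    - [0,0,0.0005]
    - [0,0,0.0005]
  rotation:
    - [0,0,0]
    - [0,0,0]
  jaw: [0,0]

```text
time_s: 17.25
tool_pos: [0.5958, -0.0086, 0.2906]
tool_rot: [180.0, 0.0, 1.0]
force: [-5.2, -0.2, 11.2]
grip_width: 0.0007
grasp_force: 5.9
```

>>> send_rows:
  xyz:
    - [0,0,-0.003]
    - [0,0,-0.012]
    - [0,0,-0.03]
    - [0,0,-0.04]
    - [0,0,-0.04]
    - [-0.03,0,-0.02]
    - [-0.04,0,0]
    - [-0.04,0,0]
    - [0,0,0]
    - [0,0,0]
  rotation:
    - [0,0,0]
    - [0,0,0]
    - [0,0,0]
    - [0,0,0]
    - [0,0,0]
    - [0,0,0]
    - [0,0,0]
    - [0,0,0]
    - [0,0,0]
    - [0,0,0]
  jaw: [0,0,0,0,0,0,0,0,0,0]

```text
time_s: 18.25
tool_pos: [0.4855, -0.0105, 0.4353]
tool_rot: [179.9, -0.1, 1.0]
force: [0.7, 0.3, 0.9]
grip_width: 0.0007
grasp_force: 0.0
```

Run:
```python
from h import *
import cv2
print(env.get_obs()["tool_pos"],env.get_obs()["force"])
a=cam("side")["image"];b=cam("scene")["image"]
cv2.imwrite("pics/two4.png",cv2.resize(np.hstack([a[95:345,165:395],b[120:370,190:360]]),None,fx=2,fy=2,interpolation=2))
```

```text
[ 0.48549841 -0.0105463   0.43526365] [0.72293839 0.34808272 0.91708539]
```

View pics/two4.png

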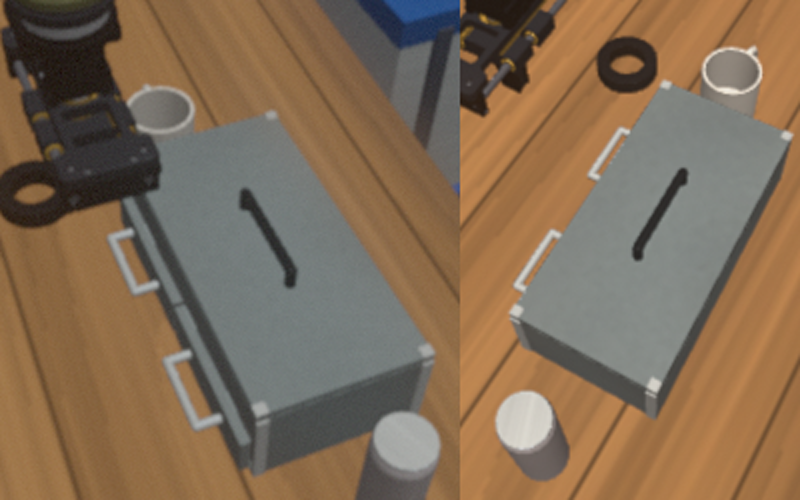

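The lid lies flat, both drawers are home, and the chest corners and bystanders are at the same pixels as before. The robot is touching nothing.

```bash
python3 -c "
from cell import env
print(env.sign_off())"
```

```text
the job is handed in; nothing more can be done
None
```

I pushed both drawers fully home, then eased the lid shut with the fingertips, and handed the job in at about 18 s; in the last pictures the chest, can, mug and tape roll stand where they did at the start.

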